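# Sort a mixed handful of returned bottles into the stock trays

## Robot

A 6-joint arm with a two-finger parallel gripper is mounted at the origin on a cart in front of the work surface, level with it; the furniture and walls round the work are solid. World frame = base frame: x ahead of the robot, y to its left, z up, the work surface at z = 0. Lengths are in m, angles in rad, forces in N, time in s.
With the tool pointing down it reaches from about 0.3 to 0.775 m from the base axis. Payload 14.6 kg.
Tool frame: the origin (TCP) lies at the very end of the fingers, on their centre line; the grasp point (between the pads) lies 19 mm behind it; z points along the fingers, y is the line along which they close (so a half turn about z gives the same grasp; the last joint's range is limited). The gripper opens to 94 mm and grips with 3 to 60 N. Pads are 16 mm wide; open, the fingers measure 119 mm over their backs; the gripper's body (75 mm by 177 mm) begins 78 mm behind the grasp point.
Start: joints at [1.258, 0.3, 1.521, -0, 1.321, -0.067], TCP at [0.134, 0.533, 0.205] pointing down, gripper open.
Joint ranges: [-3.03, 3.03], [-0.79, 2.21], [0.23, 2.52], [-1.04, 4.18], [0, 3.07], [-2.55, 2.55]. Speed limits (rad/s): [2.22, 2.22, 2.57, 3.14, 3.14, 3.14].

## Interface

Orientations are given as [roll, pitch, yaw] about the fixed x, y, z axes, in that order (R = Rz(yaw) Ry(pitch) Rx(roll)).
In Python, from station import ctrl, camera, camera_info, finder gives the robot as it stands.
- The arm moves only by the tool carry_out, never from a script. Its argument "motion" is a list of rows, each a list of 2 entries, a list of its own where there are three numbers: the shift along the tool's x, y, z as a fraction of full scale, then the turn about the tool's z as a fraction of full scale. A call has 1 to 12 rows; each row is the pose to reach, as a shift and turn from the pose commanded when the call began, along the tool's axes at that moment, turning the shorter way round; what a row does not reach only later rows make up. Full scale, the value 1, is 200 mm for a shift and 360 degrees for a turn. A row lasts 1/10 s, in which the tool goes at most 50 mm and 8.59 degrees, less where a joint would pass 70% of its speed; a pose out of reach is approached as far as the arm can. A call with a number of a shift or a turn outside -1 to 1 is refused whole. A call with a gripper value outside its range is refused whole. "hand" is the closure, from -1 (fully open) to 1 (shut), set as the call begins (left out, the last holds). The fingers move at their own pace and stop on an object; "force" is the grip in N (left out, the last holds). Time passes only in rows, so rows that repeat a pose let the fingers close. It gives the time, the measured TCP pose, the force, the opening and the grip force at its end, in the units of the state.
- ctrl.get_obs(): the state, without advancing time (a new reading comes with each control period).
- camera(name): name is "scene" or "top" or "wrist"; returns (picture, depth): 384x512x3 uint8, blue, green, red; 384x512 float32, m along the optical axis (not along the pixel's ray), 0 where there is no reading.
- camera_info(name): a dict with "camera_matrix" (3x3 intrinsics, pixels), "dist_coeffs" ([k1, k2, p1, p2, k3] as OpenCV has them; the pictures are not rectified), "origin" and "attitude" of the camera in the world. Camera axes: x right, y down, z forward; pixel columns grow to the right and rows downward; lengths in m; the calibration is good to about 2 mm. A picture is of the moment at which its call begins: read the wrist's pose just before it. camera_info takes no time and is no camera call; for the wrist camera it gives the pose at the moment of the call.
- ctrl.hand_in(): hands the job in; it is judged then, once.
Trained networks look in the newest picture that a camera, given by its name, has taken for a name from the list of things; names that differ only in an ending like _2 or _b are one class to them, and where a whole thing is asked for, a point or a joint stands for the part that bears it (a point fixed in the world has none). Each returns a list of dicts, best first, with "conf" (0 to 1); they miss things now and then, are a little off and sometimes report something else, mostly with a low value. They report only what shows in the picture. A call takes as long as a camera call.
- finder.boxes_of(camera, query): "location" ([column, row] in pixels, amid what is visible of it).
- finder.cut_out(camera, query): "mask" (384x512 bool, what is visible of it) and "location" ([column, row] in pixels, amid what is visible of it).
- finder.pinpoint(camera, query): "location" ([column, row] in pixels: a listed point, or the origin of a listed thing).
The state is a dict: "time_s": time; "qpos": joint angles; "joint_vel": joint speeds; "tau": joint torques, N m; "ee_pos": TCP position; "eef_rot": TCP orientation; "force": force on the tool from outside, world axes, zero at the start; "moment": the same for the moment, N m; "grip_width": finger opening in m; "grip_force": force on a finger pad.
Only numpy, scipy, OpenCV 4.12 (cv2) and the standard library are available. Lean on these libraries where they do the work, as an engineer would, in place of code of your own. Each camera call takes 0.05 s, during which the arm holds its last target. There are 200 camera calls.

## Task

Sort the returned bottles standing in the middle of the bench into the stock trays: the two nasal sprays into the free bays of the green tray that already holds one, the two dropper bottles into the free bays of the orange tray that already holds one, and the amber syrup bottle into either bay of the grey wide-bayed tray. Each gets a bay of its own and is left standing upright on the bay's floor. Never tip a bottle over, and leave the spray and the dropper that are already put away standing in their bays.

Things in the scene. Friction and masses are not known exactly. Their poses are not given: they have to be found in the camera images.
- spray_tray: green stock tray for nasal sprays, 56 x 178 mm, 44 mm high: three bays in a row, 48 mm (x) by 54 mm (y) clear, centres at y = -58, 0, +58 mm. The middle bay already holds a spray, the outer two are empty. Bay floors 6 mm above the bench, walls 4 mm; blank card on the -x side. Fixed. Origin: centre of the underside; x across, y along the row, z up
- dropper_tray: orange stock tray for dropper bottles, 56 x 178 mm, 32 mm high: three bays in a row, 48 mm (x) by 54 mm (y) clear, centres at y = -58, 0, +58 mm. The middle bay already holds a dropper bottle, the outer two are empty. Bay floors 6 mm above the bench, walls 4 mm; blank card on the -x side. Fixed. Origin: centre of the underside; x across, y along the row, z up
- spray_a: one of two alike, loose in the middle of the bench between the trays: nasal spray, 118 mm tall: brown glass, teal label, white pump and long white tip. Body 29 mm across up to 41 mm, pump 24 mm up to 76 mm, thin flange 30 mm to 80 mm, then the capped tip, 15 mm across, to 118 mm (the best grip from above). Origin: centre of the underside, z up; round. 31 g
- dropper_a: one of two alike, loose in the middle of the bench between the trays: dropper bottle, 92 mm tall: amber glass, black cap and teat. Body 29 mm across up to 49 mm, black cap 18 mm across to 68 mm (the best grip), teat 11 mm above it. Origin: centre of the underside, z up; round. 42 g
- spray_b: one of two alike, loose in the middle of the bench between the trays: nasal spray, 118 mm tall: brown glass, teal label, white pump and long white tip. Body 29 mm across up to 41 mm, pump 24 mm up to 76 mm, thin flange 30 mm to 80 mm, then the capped tip, 15 mm across, to 118 mm (the best grip from above). Origin: centre of the underside, z up; round. 31 g
- dropper_b: one of two alike, loose in the middle of the bench between the trays: dropper bottle, 92 mm tall: amber glass, black cap and teat. Body 29 mm across up to 49 mm, black cap 18 mm across to 68 mm (the best grip), teat 11 mm above it. Origin: centre of the underside, z up; round. 42 g
- kept_spray: already in the middle bay of the green tray, loose, to stay there: nasal spray, 118 mm tall: brown glass, teal label, white pump and long white tip. Body 29 mm across up to 41 mm, pump 24 mm up to 76 mm, thin flange 30 mm to 80 mm, then the capped tip, 15 mm across, to 118 mm (the best grip from above). Origin: centre of the underside, z up; round. 31 g
- kept_dropper: already in the middle bay of the orange tray, loose, to stay there: dropper bottle, 92 mm tall: amber glass, black cap and teat. Body 29 mm across up to 49 mm, black cap 18 mm across to 68 mm (the best grip), teat 11 mm above it. Origin: centre of the underside, z up; round. 42 g
- syrup: amber syrup bottle with a white screw cap, 155 mm tall, loose in the middle of the bench between the trays: body 66 mm across up to 97 mm, shoulder narrowing to a 27 mm neck at 118 mm, cap 30 mm across from 133 to 155 mm (a good grip). Origin: centre of the underside, z up; round. 330 g. (A tiered carousel overhangs the bench behind on the left: keep the wrist out of it)
- bottle_tray: grey stock tray for syrup bottles, 92 x 178 mm, 44 mm high: two empty bays, 84 mm (x) by 83 mm (y) clear, centres at y = -43.5 and +43.5 mm. Bay floors 6 mm above the bench, walls 4 mm; blank card on the -x side. Fixed. Origin: centre of the underside; x across, y along the row, z up

How it is judged:
By the outcome, as a careful person would: the job done as asked, in the order asked, and still so for the second after the job is handed in, with the robot touching nothing.
It also fails if it takes over 106 s, if anything falls off the work surface, if the arm or the gripper's body presses on something with over 40 N, if the wrist force passes 120 N, or if a joint passes its speed limit or range.

## Working session

There is one attempt and no reset: what is moved stays moved. The work goes in short steps, Python scripts to look and compute and a tool call to move; the robot and the scene stay as the last step left them, time stands still between calls to the robot, and variables do not carry over. Pictures are saved under pics/ and viewed, at most 14 in all, crops included, and the job is handed in when it is done.

Besides the shell and the picture viewer there is one more tool, called after ">>>" as name([rows], argument=value, ...), one row to a line, values as JSON. carry_out: Moves the arm, as the interface text tells. Its arguments: {"type":"object","properties":{"motion":{"type":"array","items":{"type":"array"}},"hand":{"type":"number"},"force":{"type":"number"}},"required":["motion"]}

```bash
ls; mkdir -p pics
python3 - <<'E'
from station import ctrl,camera,camera_info
import cv2
print(ctrl.get_obs())
for n in("scene","top"):
    p,d=camera(n);cv2.imwrite(f"pics/{n}0.png",p);print(n,camera_info(n))
E
```

```text
pics
{'time_s': 0.0, 'qpos': array([ 1.25839733e+00,  3.00432717e-01,  1.52157473e+00,  8.96321229e-06,
        1.32070928e+00, -6.66160727e-02]), 'joint_vel': array([ 1.41530588e-03, -1.07714334e-03,  1.57815841e-03, -1.24772490e-03,
        9.72626430e-05,  7.84577867e-04]), 'tau': array([ 1.30381170e-03, -5.31818819e+01, -3.52733302e+01,  7.08777085e-02,
        2.43867037e-02, -8.29092664e-05]), 'ee_pos': array([0.13375205, 0.53321854, 0.20491008]), 'eef_rot': array([-3.14047165e+00, -8.34888439e-05,  2.89580746e+00]), 'force': array([0.29341111, 0.41067294, 1.16529893]), 'moment': array([ 0.02365041, -0.04963276, -0.02844698]), 'grip_force': 0.0, 'grip_width': 0.09382076817537922}
scene {'camera_matrix': array([[460.75022988,   0.        , 242.29177352],
       [  0.        , 460.75022988, 194.14714046],
       [  0.        ,   0.        ,   1.        ]]), 'dist_coeffs': array([-0.09866112,  0.        ,  0.        ,  0.        ,  0.        ]), 'origin': array([-0.23522545, -0.51978437,  0.7134884 ]), 'attitude': array([-2.20903162, -0.00745892, -0.98706686])}
top {'camera_matrix': array([[370.84130898,   0.        , 246.13374329],
       [  0.        , 370.84130898, 190.15144823],
       [  0.        ,   0.        ,   1.        ]]), 'dist_coeffs': array([-0.01174126,  0.        ,  0.        ,  0.        ,  0.        ]), 'origin': array([ 0.46433631, -0.0099035 ,  0.99709646]), 'attitude': array([-3.07888053, -0.00658514, -1.57485209])}
```

View pics/scene0.png

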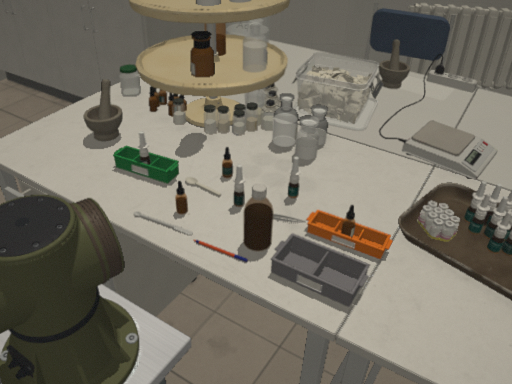

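View pics/top0.png

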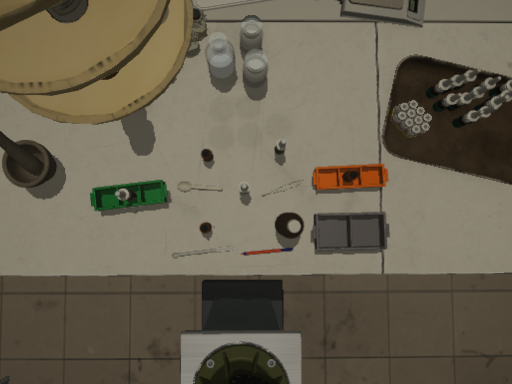

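The top view shows droppers at (207,155) and (206,228), sprays at (280,147) and (244,188), and the syrup at (289,226). The green tray is at (130,195), orange at (350,177) and grey at (350,231).

```bash
cat > h.py <<'E'
import numpy as np,cv2
from scipy.spatial.transform import Rotation as Ro
from station import ctrl,camera,camera_info,finder
def pose(i): return Ro.from_euler('xyz',i["attitude"]).as_matrix(),np.array(i["origin"])
def rays(i,px):
    return np.c_[cv2.undistortPoints(np.array(px,float).reshape(-1,1,2),i["camera_matrix"],i["dist_coeffs"])[:,0],np.ones(len(px))]
def cloud(i,d,mask=None):
    m=d>0
    if mask is not None:m&=mask
    v,u=np.nonzero(m);r=rays(i,np.c_[u,v])*d[v,u][:,None]
    R,o=pose(i);return r@R.T+o,np.c_[u,v]
def onz(i,px,z):
    R,o=pose(i);r=rays(i,[px])[0]@R.T
    return (o+r*(z-o[2])/r[2])
E
python3 - <<'E'
from h import *
np.set_printoptions(precision=4,suppress=True)
spec={"spray_a":(.085,.122),"dropper_a":(.06,.095),"syrup":(.135,.16),"spray_tray":(.038,.046),"dropper_tray":(.027,.034),"bottle_tray":(.038,.046)}
for c in("top","scene"):
    p,d=camera(c);i=camera_info(c)
    for q,(a,b) in spec.items():
        print(c,q)
        for r in finder.pinpoint(c,q):
            if r["conf"]>.3: print("  pin",round(r["conf"],2),r["location"],onz(i,r["location"],0)[:2])
        for r in finder.cut_out(c,q):
            if r["conf"]<.3: continue
            P,_=cloud(i,d,r["mask"]);s=P[(P[:,2]>a)&(P[:,2]<b)]
            if len(s)<4: print("  cut few",r["location"],P[:,2].max() if len(P) else 0);continue
            print("  cut",round(r["conf"],2),r["location"],len(s),"med",np.median(s,0),"mid",(s.max(0)+s.min(0))[:2]/2, "ztop",P[:,2].max(), cv2.minAreaRect((s[:,:2]*1000).astype(np.float32)) if "tray" in q else "")
E
```

```text
top spray_a
  pin 0.69 [134.2, 196.9] [0.5098 0.2843]
  pin 0.66 [208.2, 152.3] [0.6301 0.0857]
  pin 0.52 [243.9, 193.3] [ 0.5185 -0.0107]
  pin 0.52 [280.8, 149.2] [ 0.638  -0.1113]
  pin 0.32 [345.9, 176.2] [ 0.5638 -0.287 ]
  cut 0.69 [282.3, 144.8] 46 med [ 0.6341 -0.1049  0.1137] mid [ 0.6356 -0.1054] ztop 0.1200444166442245 
  cut few [138.0, 193.4] 0.12256035771808016
top dropper_a
  pin 0.64 [208.5, 153.9] [0.6257 0.0848]
  pin 0.43 [203.1, 229.1] [0.4229 0.0988]
  cut 0.44 [203.7, 228.0] 44 med [0.4285 0.0882 0.0694] mid [0.4272 0.0892] ztop 0.09071552613284684 
top syrup
  pin 0.83 [288.7, 224.0] [ 0.4356 -0.1305]
  cut 0.94 [290.9, 224.5] 155 med [ 0.4355 -0.1236  0.1545] mid [ 0.4343 -0.1244] ztop 0.1582939058945414 
  cut few [283.5, 144.8] 0.1200444166442245
top spray_tray
  pin 0.59 [133.3, 198.3] [0.5061 0.2867]
  cut 0.96 [140.2, 196.7] 563 med [0.5129 0.2786 0.0428] mid [0.513  0.2866] ztop 0.12256035771808016 ((512.56494140625, 286.8670654296875), (60.01606750488281, 197.46749877929688), 6.475724220275879)
top dropper_tray
  pin 0.73 [347.1, 177.0] [ 0.5616 -0.290
[... 1364 characters left out ...]
37816179504095 ((510.58441162109375, 286.42529296875), (63.05141830444336, 197.22413635253906), 6.600942134857178)
scene dropper_tray
  pin 0.73 [344.0, 236.3] [ 0.5653 -0.2816]
  pin 0.65 [344.2, 235.4] [ 0.5685 -0.2807]
  cut 0.94 [351.8, 232.2] 578 med [ 0.5559 -0.3092  0.0311] mid [ 0.559 -0.29 ] ztop 0.03696040859410721 ((559.2691040039062, -290.2703857421875), (63.821510314941406, 196.7855682373047), 2.7525415420532227)
scene bottle_tray
  pin 0.65 [314.1, 275.9] [ 0.4135 -0.2793]
  cut 0.69 [321.2, 269.7] 934 med [ 0.4139 -0.2901  0.0432] mid [ 0.4174 -0.2859] ztop 0.048691508521318316 ((417.642333984375, -285.8309631347656), (99.4405288696289, 196.41188049316406), 0.4475427269935608)
```

Run:
```python
from h import *
from scipy.optimize import least_squares
np.set_printoptions(precision=4,suppress=True)
C=[]
for c in("top","scene"):
    p,d=camera(c);i=camera_info(c);P,_=cloud(i,d);C.append(P)
    R=(P[:,0]>.3)&(P[:,0]<.75)&(P[:,1]>.1)&(P[:,1]<.5)&(P[:,2]>.13)&(P[:,2]<.6)
    s=P[R]
    for lo,hi in((.13,.2),(.2,.3),(.3,.4),(.4,.6)):
        t=s[(s[:,2]>lo)&(s[:,2]<hi)]
        if len(t):print(c,lo,len(t),"min x",t[:,0].min(),"min y",t[:,1].min(),"dist to bay",np.hypot(t[:,0]-.507,t[:,1]-.345).min(),"z",np.percentile(t[:,2],[2,98]))
def fit(name,x,y,bands):
    for k,P in enumerate(C):
        for lo,hi,r in bands:
            s=P[(np.hypot(P[:,0]-x,P[:,1]-y)<r+.015)&(P[:,2]>lo)&(P[:,2]<hi)]
            if len(s)<5:continue
            f=least_squares(lambda c:np.hypot(s[:,0]-c[0],s[:,1]-c[1])-r,[x,y],loss="soft_l1",f_scale=.001).x
            print(name,"top scene".split()[k],lo,len(s),"fit",f,"mean",s.mean(0))
S=[(.083,.112,.0075),(.114,.125,.0075),(.045,.07,.012)]
D=[(.051,.066,.009),(.085,.098,.0055),(.01,.045,.0145)]
fit("s1",.636,-.107,S);fit("s2",.526,-.013,S);fit("ks",.513,.287,S)
fit("d1",.427,.089,D);fit("d2",.617,.085,D);fit("kd",.56,-.29,D)
fit("syr",.434,-.126,[(.135,.15,.015),(.153,.16,.015),(.02,.09,.033)])
```

```text
top 0.13 3226 min x 0.6606454789101937 min y 0.15590213598392802 dist to bay 0.15543959346106204 z [0.1823 0.1997]
top 0.2 778 min x 0.6619765880230598 min y 0.16159674092861304 dist to bay 0.15530030586505286 z [0.2001 0.2054]
top 0.3 4215 min x 0.6612174117671781 min y 0.15617861001204741 dist to bay 0.15459631236384055 z [0.3791 0.3986]
top 0.4 2141 min x 0.6616452944993692 min y 0.15909859934758014 dist to bay 0.15464623992612758 z [0.4006 0.5968]
scene 0.13 1243 min x 0.6569809430766486 min y 0.1536759078010127 dist to bay 0.15079850275949716 z [0.1726 0.1997]
scene 0.2 345 min x 0.659465650505431 min y 0.1579187336609712 dist to bay 0.15416651088268288 z [0.2001 0.206 ]
scene 0.3 1074 min x 0.6588370069064341 min y 0.15317517609114017 dist to bay 0.15221580167017412 z [0.3742 0.3994]
scene 0.4 473 min x 0.6576282938832965 min y 0.1563135340779317 dist to bay 0.15282083106987823 z [0.4002 0.4081]
s1 top 0.083 22 fit [ 0.6369 -0.1064] mean [ 0.6321 -0.1041  0.0971]
s1 top 0.114 22 fit [ 0.6313 -0.1035] mean [ 0.6366 -0.1064  0.1168]
s1 top 0.045 6 fit [ 0.637  -0.1072] mean [ 0.6
[... 1899 characters left out ...]
.01 120 fit [ 0.5617 -0.2886] mean [ 0.5611 -0.2864  0.0271]
kd scene 0.051 82 fit [ 0.558  -0.2871] mean [ 0.5535 -0.2892  0.0571]
kd scene 0.085 25 fit [ 0.5619 -0.2867] mean [ 0.5579 -0.2881  0.0915]
kd scene 0.01 221 fit [ 0.5605 -0.2874] mean [ 0.5536 -0.2917  0.0286]
syr top 0.135 12 fit [ 0.4353 -0.1242] mean [ 0.4375 -0.1141  0.1409]
syr top 0.153 117 fit [ 0.4387 -0.1179] mean [ 0.4353 -0.1245  0.1552]
syr top 0.02 56 fit [ 0.4348 -0.1251] mean [ 0.4424 -0.1004  0.0596]
syr scene 0.135 87 fit [ 0.4347 -0.1241] mean [ 0.4248 -0.1305  0.1425]
syr scene 0.153 102 fit [ 0.4342 -0.1252] mean [ 0.433  -0.1256  0.1549]
syr scene 0.02 714 fit [ 0.4351 -0.1241] mean [ 0.4123 -0.1374  0.0555]
```

>>> carry_out([
  [[0,0,-0.325],0.2109],
  [[0,0,-0.325],0.2109],
  [[0,0,-0.325],0.2109],
  [[0,0,-0.325],0.2109],
  [[0,0,-0.325],0.2109],
  [[0,0,-0.325],0.2109],
  [[0,0,-0.325],0.2109],
  [[0,0,-0.325],0.2109],
  [[0,0,-0.325],0.2109],
  [[0,0,-0.325],0.2109],
], hand=-0.3, force=15)

```text
time_s: 2.5
ee_pos: [0.1338, 0.5335, 0.2705]
eef_rot: [3.142, -0.0, 1.569]
force: [-0.3, 0.6, -0.2]
grip_width: 0.0609
grip_force: 0.0
```

>>> carry_out([
  [[-1,0.65,0],0],
  [[-1,0.65,0],0],
  [[-1,0.65,0],0],
  [[-1,0.65,0],0],
  [[-1,0.65,0],0],
  [[-1,0.65,0],0],
  [[-1,0.65,0],0],
  [[-1,0.65,0],0],
])

```text
time_s: 3.3
ee_pos: [0.2634, 0.3341, 0.2704]
eef_rot: [-3.141, -0.0, 1.573]
force: [0.6, 0.2, 0.6]
grip_width: 0.0609
grip_force: 0.0
```

>>> carry_out([
  [[-1,0.65,0],0],
  [[-1,0.65,0],0],
  [[-1,0.65,0],0],
  [[-1,0.65,0],0],
  [[-1,0.65,0],0],
  [[-1,0.65,0],0],
  [[-1,0.65,0],0],
  [[-1,0.65,0],0],
])

```text
time_s: 4.1
ee_pos: [0.3934, 0.1347, 0.2704]
eef_rot: [-3.141, -0.0, 1.573]
force: [-0.6, 0.7, 0.5]
grip_width: 0.061
grip_force: 0.0
```

>>> carry_out([
  [[-0.7225,0.675,0],0],
  [[-0.7225,0.675,0],0],
  [[-0.7225,0.675,0],0],
  [[-0.7225,0.675,0],0],
  [[-0.7225,0.675,0],0],
  [[-0.7225,0.675,0],0],
  [[-0.7225,0.675,0],0],
])

```text
time_s: 4.8
ee_pos: [0.5283, -0.0094, 0.2706]
eef_rot: [3.142, -0.0, 1.573]
force: [0.2, -0.5, 0.3]
grip_width: 0.0608
grip_force: 0.0
```

```bash
cat >> h.py <<'E'
def near(c,x,y,lo,hi,r=.03):
    i=camera_info(c);p,d=camera(c);P,_=cloud(i,d)
    s=P[(np.hypot(P[:,0]-x,P[:,1]-y)<r)&(P[:,2]>lo)&(P[:,2]<hi)]
    print(c,len(s),*( (s.mean(0).round(4),((s.min(0)+s.max(0))/2).round(4),np.ptp(s,axis=0).round(4)) if len(s) else ()))
    return p
E
python3 - <<'E'
from h import *
p=near("wrist",.529,-.011,.112,.125)
near("wrist",.529,-.011,.083,.125)
near("wrist",.529,-.011,.075,.082)
cv2.imwrite("pics/w1.png",p)
E
```

```text
wrist 126 [ 0.5301 -0.0093  0.1165] [ 0.5303 -0.0099  0.1157] [0.0128 0.0129 0.0069]
wrist 225 [ 0.5301 -0.0072  0.108 ] [ 0.5306 -0.0088  0.1009] [0.0162 0.0141 0.0355]
wrist 276 [ 0.53   -0.0071  0.0775] [ 0.5301 -0.0098  0.0784] [0.0296 0.0289 0.0067]
```

View pics/w1.png

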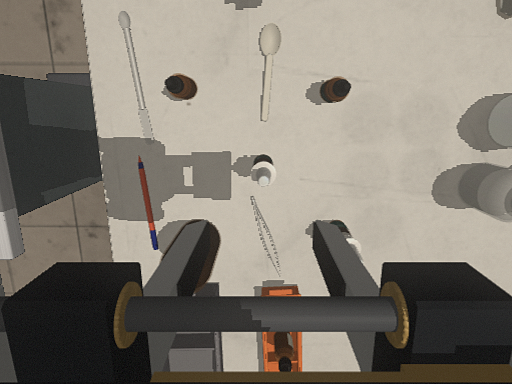

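The wrist view shows the spray upright at (263,170) between the fingers' closing line, with the droppers at (180,87) and (335,90) well clear.

>>> carry_out([
  [[0,0.01,0.2],0],
  [[0,0.01,0.4],0],
  [[0,0.01,0.6],0],
  [[0,0.01,0.75],0],
  [[0,0.01,0.86],0],
  [[0,0.01,0.93],0],
  [[0,0.01,0.93],0],
  [[0,0.01,0.93],0],
])

```text
time_s: 5.75
ee_pos: [0.5312, -0.0109, 0.0855]
eef_rot: [3.14, 0.0, 1.571]
force: [-0.4, 0.1, -0.1]
grip_width: 0.0608
grip_force: 0.0
```

>>> carry_out([
  [[0,0,0],0],
  [[0,0,0],0],
  [[0,0,0],0],
  [[0,0,0],0],
  [[0,0,0],0],
  [[0,0,0],0],
  [[0,0,0],0],
  [[0,0,0],0],
  [[0,0,0],0],
  [[0,0,0],0],
], hand=1, force=15)

```text
time_s: 6.75
ee_pos: [0.5308, -0.0111, 0.0845]
eef_rot: [-3.142, 0.0, 1.571]
force: [0.3, -0.4, 0.6]
grip_width: 0.0146
grip_force: 15.0
```

>>> carry_out([
  [[0,0,-0.05],0],
  [[0,0,-0.15],0],
  [[0,0,-0.3],0],
  [[0,0,-0.5],0],
  [[0,0,-0.6],0],
  [[0,0,-0.6],0],
])

```text
time_s: 7.35
ee_pos: [0.5318, -0.0112, 0.208]
eef_rot: [3.136, 0.0, 1.571]
force: [-0.1, 0.6, -0.7]
grip_width: 0.0149
grip_force: 15.0
```

>>> carry_out([
  [[0.15,0,0],0],
  [[0.35,-0.02,0],0],
  [[0.6,-0.05,0],0],
  [[0.85,-0.05,0],0],
  [[1,-0.05,0],0],
  [[1,-0.05,0],0],
])

```text
time_s: 7.95
ee_pos: [0.5199, 0.192, 0.2033]
eef_rot: [-3.14, 0.0, 1.574]
force: [0.1, 0.0, 0.3]
grip_width: 0.0145
grip_force: 15.0
```

>>> carry_out([
  [[0.12,-0.005,0],0],
  [[0.2,-0.005,0],0],
  [[0.2,-0.005,0.1],0],
  [[0.2,-0.005,0.25],0],
  [[0.2,-0.005,0.25],0],
  [[0.2,-0.005,0.25],0],
])

```text
time_s: 8.55
ee_pos: [0.5199, 0.2286, 0.1548]
eef_rot: [-3.141, 0.0, 1.57]
force: [1.0, 0.2, -0.0]
grip_width: 0.0146
grip_force: 15.0
```

>>> carry_out([
  [[0,0,0.1],0],
  [[0,0,0.2],0],
  [[0,0,0.27],0],
  [[0,0,0.3],0],
  [[0,0,0.315],0],
  [[0,0,0.315],0],
  [[0,0,0.315],0],
  [[0,0,0.315],0],
])

```text
time_s: 9.35
ee_pos: [0.5201, 0.229, 0.0921]
eef_rot: [3.141, -0.0, 1.571]
force: [-0.2, -0.4, 0.0]
grip_width: 0.0146
grip_force: 15.0
```

>>> carry_out([
  [[0,0,0.003],0],
  [[0,0,0.003],0],
  [[0,0,0.003],0],
  [[0,0,0.003],0],
  [[0,0,0.003],0],
  [[0,0,0.003],0],
], hand=-0.3)

```text
time_s: 9.95
ee_pos: [0.5198, 0.2289, 0.0908]
eef_rot: [-3.142, 0.0, 1.571]
force: [-0.0, -0.6, 0.2]
grip_width: 0.0588
grip_force: 0.0
```

>>> carry_out([
  [[0,0,-0.1],0],
  [[0,0,-0.3],0],
  [[0,0,-0.5],0],
  [[0,0,-0.7],0],
  [[0,0,-0.89],0],
  [[0,0,-0.89],0],
])

```text
time_s: 10.55
ee_pos: [0.521, 0.2294, 0.2743]
eef_rot: [3.134, -0.003, 1.571]
force: [0.6, -0.2, -0.3]
grip_width: 0.0611
grip_force: 0.0
```

>>> carry_out([
  [[-0.25,0,0],0],
  [[-0.5,0,0],0],
  [[-0.75,0,0],0],
  [[-1,0,0],0],
  [[-1,0,0],0],
  [[-1,0,0],0],
])

```text
time_s: 11.15
ee_pos: [0.5196, 0.0282, 0.2683]
eef_rot: [-3.141, -0.0, 1.569]
force: [-1.0, 0.5, 0.9]
grip_width: 0.0612
grip_force: 0.0
```

>>> carry_out([
  [[-0.675,0.585,0],0],
  [[-0.675,0.585,0],0],
  [[-0.675,0.585,0],0],
  [[-0.675,0.585,0],0],
  [[-0.675,0.585,0],0],
  [[-0.675,0.585,0],0],
  [[-0.675,0.585,0],0],
])

```text
time_s: 11.85
ee_pos: [0.6366, -0.1043, 0.2689]
eef_rot: [-3.141, -0.0, 1.573]
force: [-1.2, 0.6, -0.2]
grip_width: 0.0614
grip_force: 0.0
```

Run:
```python
from h import *
p=near("scene",.52,.229,.112,.13)
near("scene",.513,.287,.112,.13)
near("wrist",.637,-.106,.112,.125)
print(ctrl.get_obs()["ee_pos"])
cv2.imwrite("pics/s1.png",p)
```

```text
scene 32 [0.5154 0.2279 0.1191] [0.5166 0.2285 0.1188] [0.0137 0.0157 0.0125]
scene 30 [0.5091 0.2866 0.1187] [0.5108 0.2872 0.1185] [0.0145 0.0161 0.0126]
wrist 123 [ 0.6379 -0.1049  0.1166] [ 0.6376 -0.1051  0.1156] [0.0128 0.0117 0.0072]
[ 0.63655543 -0.10494429  0.26941743]
```

View pics/s1.png

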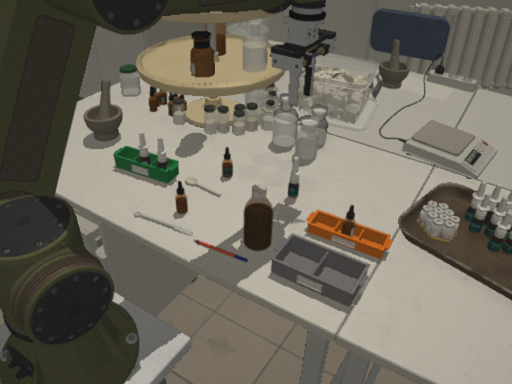

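The first spray stands in the green tray beside the kept one, at (142,150) and (162,152). The gripper is over the second spray.

>>> carry_out([
  [[0,0.005,0.2],0],
  [[0,0.005,0.4],0],
  [[0,0.005,0.6],0],
  [[0,0.005,0.75],0],
  [[0,0.005,0.86],0],
  [[0,0.005,0.925],0],
  [[0,0.005,0.925],0],
  [[0,0.005,0.925],0],
])

```text
time_s: 12.8
ee_pos: [0.6382, -0.106, 0.0851]
eef_rot: [3.14, 0.0, 1.571]
force: [0.5, 0.6, -0.1]
grip_width: 0.0612
grip_force: 0.0
```

>>> carry_out([
  [[0,0,0],0],
  [[0,0,0],0],
  [[0,0,0],0],
  [[0,0,0],0],
  [[0,0,0],0],
  [[0,0,0],0],
  [[0,0,0],0],
  [[0,0,0],0],
  [[0,0,0],0],
  [[0,0,0],0],
], hand=1)

```text
time_s: 13.8
ee_pos: [0.6377, -0.1061, 0.0838]
eef_rot: [-3.142, 0.0, 1.571]
force: [-0.8, -0.1, -0.4]
grip_width: 0.0146
grip_force: 15.0
```

>>> carry_out([
  [[0,0,-0.05],0],
  [[0,0,-0.15],0],
  [[0,0,-0.3],0],
  [[0,0,-0.5],0],
  [[0,0,-0.7],0],
  [[0,0,-0.85],0],
  [[0,0,-0.9],0],
  [[0,0,-0.9],0],
])

```text
time_s: 14.6
ee_pos: [0.638, -0.1061, 0.2649]
eef_rot: [3.14, 0.0, 1.571]
force: [0.5, 0.2, -0.8]
grip_width: 0.0148
grip_force: 15.0
```

>>> carry_out([
  [[0.15,-0.14,0],0],
  [[0.3,-0.28,0],0],
  [[0.45,-0.42,0],0],
  [[0.6,-0.56,0],0],
  [[0.75,-0.7,0],0],
  [[0.9,-0.84,0],0],
  [[1,-0.94,0],0],
  [[1,-0.94,0],0],
])

```text
time_s: 15.4
ee_pos: [0.4476, 0.0956, 0.2624]
eef_rot: [-3.139, -0.0, 1.573]
force: [0.1, -0.5, 0.1]
grip_width: 0.0144
grip_force: 15.0
```

>>> carry_out([
  [[0.2,0,0],0],
  [[0.4,0,0],0],
  [[0.6,0,0],0],
  [[0.8,0,0],0],
  [[1,0,0],0],
  [[1,0,0],0],
])

```text
time_s: 16.0
ee_pos: [0.4493, 0.2967, 0.2613]
eef_rot: [-3.138, 0.001, 1.574]
force: [0.4, -0.7, -0.8]
grip_width: 0.0142
grip_force: 15.0
```

>>> carry_out([
  [[0.12,0.14,0],0],
  [[0.25,0.285,0],0],
  [[0.2525,0.285,0.15],0],
  [[0.2525,0.285,0.3],0],
  [[0.2525,0.285,0.45],0],
  [[0.2525,0.285,0.55],0],
  [[0.2525,0.285,0.55],0],
  [[0.2525,0.285,0.55],0],
])

```text
time_s: 16.8
ee_pos: [0.5071, 0.3437, 0.1537]
eef_rot: [-3.141, 0.001, 1.57]
force: [0.3, -0.6, 0.7]
grip_width: 0.0147
grip_force: 15.0
```

>>> carry_out([
  [[0,0,0.1],0],
  [[0,0,0.2],0],
  [[0,0,0.27],0],
  [[0,0,0.3],0],
  [[0,0,0.313],0],
  [[0,0,0.313],0],
  [[0,0,0.313],0],
  [[0,0,0.313],0],
])

```text
time_s: 17.6
ee_pos: [0.5071, 0.3446, 0.092]
eef_rot: [3.141, -0.001, 1.571]
force: [0.4, 0.2, -0.6]
grip_width: 0.0148
grip_force: 15.0
```

>>> carry_out([
  [[0,0,0.003],0],
  [[0,0,0.003],0],
  [[0,0,0.003],0],
  [[0,0,0.003],0],
  [[0,0,0.003],0],
  [[0,0,0.003],0],
], hand=-0.3)

```text
time_s: 18.2
ee_pos: [0.5068, 0.3444, 0.0907]
eef_rot: [3.142, -0.0, 1.571]
force: [0.7, 0.2, 0.1]
grip_width: 0.0589
grip_force: 0.0
```

>>> carry_out([
  [[0,0,-0.1],0],
  [[0,0,-0.3],0],
  [[0,0,-0.5],0],
  [[0,0,-0.7],0],
  [[0,0,-0.8],0],
  [[0,0,-0.8],0],
])

```text
time_s: 18.8
ee_pos: [0.5075, 0.3449, 0.2539]
eef_rot: [3.137, -0.003, 1.571]
force: [-0.2, 0.1, -0.0]
grip_width: 0.0611
grip_force: 0.0
```

>>> carry_out([
  [[-0.25,-0.1,0],0],
  [[-0.5,-0.2,0],0],
  [[-0.75,-0.3,0],0],
  [[-1,-0.4,0],0],
  [[-1,-0.4,0],0],
  [[-1,-0.4,0],0],
])

```text
time_s: 19.4
ee_pos: [0.4263, 0.1432, 0.2502]
eef_rot: [-3.141, 0.0, 1.568]
force: [0.2, 0.3, -0.4]
grip_width: 0.0609
grip_force: 0.0
```

>>> carry_out([
  [[-0.25,0,0],0],
  [[-0.27,0,0.2],0],
  [[-0.27,0,0.3],0],
  [[-0.27,0,0.3],0],
])

```text
time_s: 19.8
ee_pos: [0.4261, 0.091, 0.1878]
eef_rot: [-3.136, 0.001, 1.571]
force: [0.6, 0.3, 0.8]
grip_width: 0.0613
grip_force: 0.0
```

Run:
```python
from h import *
p=near("scene",.507,.3445,.112,.13)
near("scene",.513,.287,.112,.13)
near("scene",.52,.229,.112,.13)
near("wrist",.4275,.090,.085,.095)
near("wrist",.4275,.090,.05,.07)
print(ctrl.get_obs()["ee_pos"])
```

```text
scene 27 [0.5035 0.3416 0.1192] [0.5039 0.3433 0.1192] [0.0137 0.0116 0.0133]
scene 26 [0.5094 0.287  0.1192] [0.5098 0.2883 0.1186] [0.0175 0.0182 0.0132]
scene 6 [0.5116 0.2323 0.1183] [0.5117 0.2312 0.1186] [0.0043 0.006  0.0109]
wrist 85 [0.4288 0.0919 0.0896] [0.4288 0.0914 0.0893] [0.0082 0.0081 0.0084]
wrist 305 [0.4285 0.0953 0.0599] [0.4286 0.0931 0.06  ] [0.0245 0.0204 0.02  ]
[0.42740084 0.09103032 0.19164269]
```

>>> carry_out([
  [[0,0.005,0.2],0],
  [[0,0.005,0.4],0],
  [[0,0.005,0.58],0],
  [[0,0.005,0.7],0],
  [[0,0.005,0.75],0],
  [[0,0.005,0.75],0],
  [[0,0.005,0.75],0],
])

```text
time_s: 20.75
ee_pos: [0.4286, 0.0906, 0.0419]
eef_rot: [3.14, -0.0, 1.571]
force: [0.4, 0.1, -0.2]
grip_width: 0.0611
grip_force: 0.0
```

>>> carry_out([
  [[0,0,0],0],
  [[0,0,0],0],
  [[0,0,0],0],
  [[0,0,0],0],
  [[0,0,0],0],
  [[0,0,0],0],
  [[0,0,0],0],
  [[0,0,0],0],
  [[0,0,0],0],
  [[0,0,0],0],
], hand=1)

```text
time_s: 21.75
ee_pos: [0.4279, 0.0904, 0.0408]
eef_rot: [3.141, -0.0, 1.571]
force: [-0.0, 0.1, 4.3]
grip_width: 0.029
grip_force: 15.0
```

>>> carry_out([
  [[0,0,-0.05],0],
  [[0,0,-0.15],0],
  [[0,0,-0.3],0],
  [[0,0,-0.5],0],
  [[0,0,-0.7],0],
  [[0,0,-0.85],0],
  [[0,0,-0.9],0],
  [[0,0,-0.9],0],
  [[0,0,-0.9],0],
])

```text
time_s: 22.65
ee_pos: [0.4272, 0.0903, 0.2194]
eef_rot: [-3.14, 0.0, 1.571]
force: [0.4, -0.2, -0.7]
grip_width: 0.0286
grip_force: 15.0
```

The fingers closed on the body's top (29 mm) rather than the cap, so I'm checking how it hangs.

Run:
```python
from h import *
p,d=camera("scene");i=camera_info("scene")
R,o=pose(i);q=R.T@(np.array([.428,.09,.2])-o);u=i["camera_matrix"]@(q/q[2]);u,v=u[:2].astype(int);print(u,v)
cv2.imwrite("pics/c1.png",cv2.resize(p[v-50:v+60,max(0,u-60):u+60],None,fx=4,fy=4))
```

```text
175 140
```

View pics/c1.png

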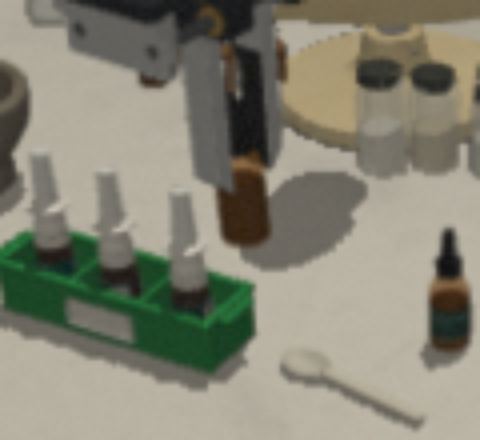

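The dropper hangs upright at about (245,200) in the crop, and all three sprays stand in the green tray. I'll carry on with this grip.

>>> carry_out([
  [[-0.15,0.06,0],0],
  [[-0.35,0.14,0],0],
  [[-0.6,0.24,0],0],
  [[-0.8,0.32,0],0],
  [[-0.95,0.38,0],0],
  [[-1,0.4,0],0],
  [[-1,0.4,0],0],
])

```text
time_s: 23.4
ee_pos: [0.5074, -0.1101, 0.2191]
eef_rot: [-3.139, -0.001, 1.569]
force: [-0.0, 1.1, -1.1]
grip_width: 0.0288
grip_force: 15.0
```

>>> carry_out([
  [[-0.15,0.06,0],0],
  [[-0.35,0.14,0],0],
  [[-0.55,0.24,0],0],
  [[-0.612,0.255,0],0],
  [[-0.612,0.255,0.2],0],
  [[-0.612,0.255,0.4],0],
  [[-0.612,0.255,0.55],0],
  [[-0.612,0.255,0.55],0],
  [[-0.612,0.255,0.55],0],
])

```text
time_s: 24.3
ee_pos: [0.559, -0.2308, 0.1116]
eef_rot: [3.142, -0.0, 1.572]
force: [0.3, 0.4, 0.7]
grip_width: 0.0285
grip_force: 15.0
```

>>> carry_out([
  [[0,0,0.1],0],
  [[0,0,0.2],0],
  [[0,0,0.26],0],
  [[0,0,0.29],0],
  [[0,0,0.31],0],
  [[0,0,0.31],0],
  [[0,0,0.31],0],
  [[0,0,0.31],0],
])

```text
time_s: 25.1
ee_pos: [0.559, -0.2321, 0.0493]
eef_rot: [3.141, 0.0, 1.571]
force: [0.6, -0.1, -0.5]
grip_width: 0.0286
grip_force: 15.0
```

>>> carry_out([
  [[0,0,0],0],
  [[0,0,0],0],
  [[0,0,0],0],
  [[0,0,0],0],
  [[0,0,0],0],
  [[0,0,0],0],
], hand=-0.3)

```text
time_s: 25.7
ee_pos: [0.5587, -0.232, 0.0486]
eef_rot: [-3.142, 0.0, 1.571]
force: [-0.6, -0.4, -0.1]
grip_width: 0.0609
grip_force: 0.0
```

>>> carry_out([
  [[0,0,-0.1],0],
  [[0,0,-0.3],0],
  [[0,0,-0.5],0],
  [[0,0,-0.7],0],
  [[0,0,-0.9],0],
  [[0,0,-0.9],0],
])

```text
time_s: 26.3
ee_pos: [0.5602, -0.2327, 0.2346]
eef_rot: [3.134, 0.004, 1.571]
force: [-0.2, 0.5, 0.2]
grip_width: 0.061
grip_force: 0.0
```

>>> carry_out([
  [[0.25,0,0],0],
  [[0.5,0,0],0],
  [[0.75,0,0],0],
  [[1,0,0],0],
  [[1,0,0],0],
  [[1,0,0],0],
])

```text
time_s: 26.9
ee_pos: [0.5587, -0.0313, 0.2283]
eef_rot: [-3.141, 0.0, 1.573]
force: [-0.1, 0.1, -0.5]
grip_width: 0.0608
grip_force: 0.0
```

>>> carry_out([
  [[0.2,0.1,0],0],
  [[0.4,0.2,0],0],
  [[0.59,0.2975,0],0],
  [[0.59,0.2975,0],0],
  [[0.59,0.2975,0],0],
  [[0.59,0.2975,0],0],
])

```text
time_s: 27.5
ee_pos: [0.6182, 0.0842, 0.2284]
eef_rot: [-3.141, 0.0, 1.569]
force: [0.6, -0.0, -0.9]
grip_width: 0.0611
grip_force: 0.0
```

Run:
```python
from h import *
p=near("top",.559,-.232,.08,.11)
near("top",.56,-.29,.08,.11)
near("wrist",.618,.086,.085,.095)
print(ctrl.get_obs()["ee_pos"])
```

```text
top 21 [ 0.5579 -0.2312  0.0915] [ 0.5579 -0.2319  0.0895] [0.009  0.0097 0.0187]
top 21 [ 0.5605 -0.2869  0.0911] [ 0.5609 -0.2873  0.0897] [0.0098 0.0067 0.0176]
wrist 67 [0.6191 0.0887 0.0898] [0.6191 0.0885 0.089 ] [0.0082 0.0079 0.0073]
[0.61821232 0.08464978 0.22892184]
```

>>> carry_out([
  [[0.01,0.004,0.2],0],
  [[0.01,0.004,0.4],0],
  [[0.01,0.004,0.6],0],
  [[0.01,0.004,0.75],0],
  [[0.01,0.004,0.85],0],
  [[0.01,0.004,0.88],0],
  [[0.01,0.004,0.885],0],
  [[0.01,0.004,0.885],0],
])

```text
time_s: 28.45
ee_pos: [0.6197, 0.0878, 0.053]
eef_rot: [3.14, -0.0, 1.57]
force: [0.1, -1.2, 0.5]
grip_width: 0.0609
grip_force: 0.0
```

>>> carry_out([
  [[0,0,0],0],
  [[0,0,0],0],
  [[0,0,0],0],
  [[0,0,0],0],
  [[0,0,0],0],
  [[0,0,0],0],
  [[0,0,0],0],
  [[0,0,0],0],
  [[0,0,0],0],
  [[0,0,0],0],
], hand=1)

```text
time_s: 29.45
ee_pos: [0.6191, 0.088, 0.0516]
eef_rot: [-3.142, -0.0, 1.571]
force: [-0.7, -0.4, 0.3]
grip_width: 0.0176
grip_force: 15.0
```

>>> carry_out([
  [[0,0,-0.05],0],
  [[0,0,-0.15],0],
  [[0,0,-0.3],0],
  [[0,0,-0.5],0],
  [[0,0,-0.7],0],
  [[0,0,-0.85],0],
  [[0,0,-0.9],0],
  [[0,0,-0.9],0],
  [[0,0,-0.9],0],
])

```text
time_s: 30.35
ee_pos: [0.6186, 0.088, 0.2299]
eef_rot: [-3.139, 0.0, 1.571]
force: [0.2, -0.8, -0.8]
grip_width: 0.0175
grip_force: 15.0
```

>>> carry_out([
  [[-0.15,-0.02,0],0],
  [[-0.35,-0.05,0],0],
  [[-0.6,-0.08,0],0],
  [[-0.8,-0.11,0],0],
  [[-1,-0.136,0],0],
  [[-1,-0.136,0],0],
])

```text
time_s: 30.95
ee_pos: [0.5905, -0.1161, 0.2294]
eef_rot: [-3.138, -0.0, 1.566]
force: [0.2, 0.6, -1.2]
grip_width: 0.0175
grip_force: 15.0
```

>>> carry_out([
  [[-0.2,-0.03,0],0],
  [[-0.4,-0.05,0],0],
  [[-0.6,-0.08,0],0],
  [[-0.8,-0.11,0],0],
  [[-0.95,-0.136,0],0],
  [[-1,-0.136,0],0],
  [[-1,-0.136,0],0],
])

```text
time_s: 31.65
ee_pos: [0.5644, -0.3123, 0.2299]
eef_rot: [-3.14, -0.001, 1.569]
force: [-0.0, 0.7, -1.2]
grip_width: 0.0178
grip_force: 15.0
```

>>> carry_out([
  [[-0.1,0,0],0],
  [[-0.18,0,0],0],
  [[-0.18,0,0.2],0],
  [[-0.18,0,0.4],0],
  [[-0.18,0,0.55],0],
  [[-0.18,0,0.6],0],
  [[-0.18,0,0.6],0],
  [[-0.18,0,0.6],0],
])

```text
time_s: 32.45
ee_pos: [0.5655, -0.3477, 0.1134]
eef_rot: [3.14, 0.001, 1.571]
force: [0.6, 0.3, -0.0]
grip_width: 0.0173
grip_force: 15.0
```

>>> carry_out([
  [[0,0,0.1],0],
  [[0,0,0.18],0],
  [[0,0,0.23],0],
  [[0,0,0.255],0],
  [[0,0,0.266],0],
  [[0,0,0.266],0],
  [[0,0,0.266],0],
  [[0,0,0.266],0],
])

```text
time_s: 33.25
ee_pos: [0.5648, -0.3482, 0.059]
eef_rot: [3.141, 0.0, 1.571]
force: [-0.2, -0.3, -0.6]
grip_width: 0.0174
grip_force: 15.0
```

>>> carry_out([
  [[0,0,0],0],
  [[0,0,0],0],
  [[0,0,0],0],
  [[0,0,0],0],
  [[0,0,0],0],
  [[0,0,0],0],
], hand=-0.3)

```text
time_s: 33.85
ee_pos: [0.5646, -0.348, 0.0585]
eef_rot: [-3.142, 0.0, 1.571]
force: [0.1, -0.1, -0.1]
grip_width: 0.0599
grip_force: 0.0
```

>>> carry_out([
  [[0,0,-0.1],0],
  [[0,0,-0.3],0],
  [[0,0,-0.5],0],
  [[0,0,-0.7],0],
  [[0,0,-0.95],0],
  [[0,0,-0.95],0],
  [[0,0,-0.95],0],
])

```text
time_s: 34.55
ee_pos: [0.5648, -0.3481, 0.2492]
eef_rot: [3.14, 0.001, 1.571]
force: [0.6, -0.2, -1.4]
grip_width: 0.0611
grip_force: 0.0
```

>>> carry_out([
  [[0.2,-0.13,0],0],
  [[0.4,-0.26,0],0],
  [[0.6,-0.39,0],0],
  [[0.8,-0.52,0],0],
  [[1,-0.65,0],0],
  [[1,-0.65,0],0],
  [[1,-0.65,0],0],
])

```text
time_s: 35.25
ee_pos: [0.4343, -0.1475, 0.2478]
eef_rot: [-3.141, -0.0, 1.572]
force: [-0.1, -0.1, -0.1]
grip_width: 0.0608
grip_force: 0.0
```

>>> carry_out([
  [[0.1175,0,0],0],
  [[0.1175,0,0],0],
  [[0.1175,0,0],0],
])

```text
time_s: 35.55
ee_pos: [0.435, -0.1251, 0.2478]
eef_rot: [-3.14, -0.0, 1.571]
force: [0.6, -0.7, -0.2]
grip_width: 0.0609
grip_force: 0.0
```

Run:
```python
from h import *
p=near("top",.559,-.232,.08,.11)
near("top",.56,-.29,.08,.11)
near("top",.5644,-.348,.08,.11)
near("wrist",.435,-.1245,.152,.16)
print(ctrl.get_obs()["ee_pos"])
```

```text
top 19 [ 0.5579 -0.231   0.0923] [ 0.5581 -0.2312  0.0905] [0.009  0.0092 0.0162]
top 20 [ 0.5608 -0.287   0.0912] [ 0.5609 -0.2875  0.0904] [0.0101 0.0077 0.0164]
top 21 [ 0.5634 -0.3454  0.0915] [ 0.5635 -0.3456  0.0893] [0.01   0.0074 0.0184]
wrist 925 [ 0.4358 -0.123   0.1548] [ 0.4359 -0.1234  0.1545] [0.0309 0.0305 0.005 ]
[ 0.43473555 -0.12516083  0.24813005]
```

>>> carry_out([
  [[0.007,0.005,0.15],0],
  [[0.007,0.005,0.3],0],
  [[0.007,0.005,0.42],0],
  [[0.007,0.005,0.52],0],
  [[0.007,0.005,0.57],0],
  [[0.007,0.005,0.57],0],
  [[0.007,0.005,0.57],0],
])

```text
time_s: 36.45
ee_pos: [0.436, -0.1234, 0.1352]
eef_rot: [3.141, 0.0, 1.57]
force: [0.2, 0.3, 0.0]
grip_width: 0.0608
grip_force: 0.0
```

>>> carry_out([
  [[0,0,0],0],
  [[0,0,0],0],
  [[0,0,0],0],
  [[0,0,0],0],
  [[0,0,0],0],
  [[0,0,0],0],
  [[0,0,0],0],
  [[0,0,0],0],
  [[0,0,0],0],
  [[0,0,0],0],
], hand=1, force=40)

```text
time_s: 37.45
ee_pos: [0.4358, -0.1231, 0.1346]
eef_rot: [3.141, 0.0, 1.571]
force: [1.1, 0.2, 3.6]
grip_width: 0.0292
grip_force: 40.0
```

>>> carry_out([
  [[0,0,-0.03],0],
  [[0,0,-0.1],0],
  [[0,0,-0.2],0],
  [[0,0,-0.32],0],
  [[0,0,-0.42],0],
  [[0,0,-0.48],0],
  [[0,0,-0.5],0],
  [[0,0,-0.5],0],
  [[0,0,-0.5],0],
])

```text
time_s: 38.35
ee_pos: [0.4353, -0.123, 0.2334]
eef_rot: [-3.14, -0.001, 1.571]
force: [-0.8, 0.3, -4.5]
grip_width: 0.029
grip_force: 40.0
```

>>> carry_out([
  [[-0.06,-0.01,0],0],
  [[-0.16,-0.03,0],0],
  [[-0.3,-0.05,0],0],
  [[-0.44,-0.07,0],0],
  [[-0.54,-0.08,0],0],
  [[-0.595,-0.084,0],0],
  [[-0.595,-0.084,0],0],
  [[-0.595,-0.084,0],0],
  [[-0.595,-0.084,0],0],
  [[-0.595,-0.084,0],0],
])

```text
time_s: 39.35
ee_pos: [0.419, -0.2414, 0.2345]
eef_rot: [3.142, -0.0, 1.572]
force: [0.2, 0.4, -4.7]
grip_width: 0.0296
grip_force: 40.0
```

Run:
```python
from h import *
p,d=camera("scene");cv2.imwrite("pics/g1.png",cv2.resize(p[130:310,200:410],None,fx=3,fy=3))
```

```text
(no output)
```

View pics/g1.png

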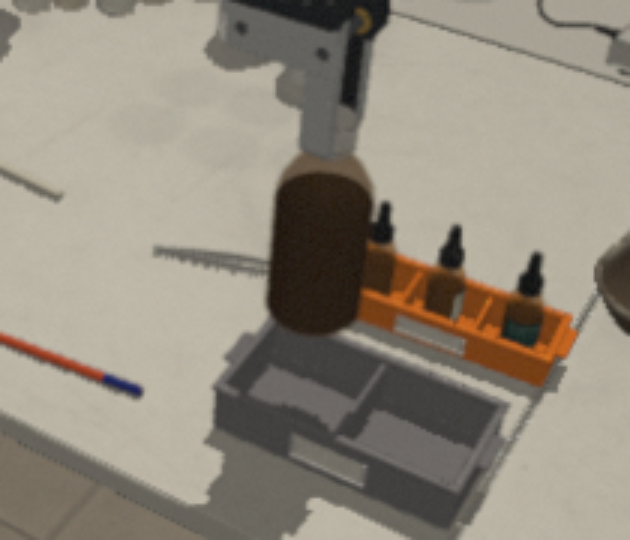

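The syrup hangs nearly upright over the left grey bay at about (320,250) in the crop. All three droppers stand in the orange tray.

>>> carry_out([
  [[0,0,0.08],0],
  [[0,0,0.16],0],
  [[0,0,0.24],0],
  [[0,0,0.32],0],
  [[0,0,0.38],0],
  [[0,0,0.42],0],
  [[0,0,0.445],0],
  [[0,0,0.455],0],
  [[0,0,0.46],0],
  [[0,0,0.46],0],
  [[0,0,0.46],0],
])

```text
time_s: 40.5
ee_pos: [0.419, -0.2422, 0.1428]
eef_rot: [3.141, 0.0, 1.571]
force: [-0.0, 0.2, -4.9]
grip_width: 0.029
grip_force: 40.0
```

>>> carry_out([
  [[0,0,0.004],0],
  [[0,0,0.007],0],
  [[0,0,0.007],0],
  [[0,0,0.007],0],
])

```text
time_s: 40.9
ee_pos: [0.4188, -0.2421, 0.1411]
eef_rot: [3.142, 0.0, 1.571]
force: [0.1, -0.4, -4.1]
grip_width: 0.0294
grip_force: 40.0
```

>>> carry_out([
  [[0,0,0.004],0],
  [[0,0,0.004],0],
  [[0,0,0.004],0],
])

```text
time_s: 41.2
ee_pos: [0.4191, -0.2422, 0.1406]
eef_rot: [3.141, 0.001, 1.571]
force: [0.6, 0.0, 0.8]
grip_width: 0.0295
grip_force: 40.0
```

>>> carry_out([
  [[0,0,0],0],
  [[0,0,0],0],
  [[0,0,0],0],
  [[0,0,0],0],
  [[0,0,0],0],
  [[0,0,0],0],
  [[0,0,0],0],
], hand=-0.3, force=15)

```text
time_s: 41.9
ee_pos: [0.4188, -0.2421, 0.1402]
eef_rot: [-3.142, -0.0, 1.571]
force: [-0.2, 0.4, 0.4]
grip_width: 0.0609
grip_force: 0.0
```

>>> carry_out([
  [[0,0,-0.08],0],
  [[0,0,-0.2],0],
  [[0,0,-0.4],0],
  [[0,0,-0.6],0],
  [[0,0,-0.7],0],
  [[0,0,-0.7],0],
  [[0,0,-0.7],0],
  [[0,0,-0.7],0],
])

```text
time_s: 42.7
ee_pos: [0.4185, -0.2418, 0.2789]
eef_rot: [-3.14, -0.001, 1.571]
force: [0.1, -0.4, 0.1]
grip_width: 0.0612
grip_force: 0.0
```

Run:
```python
from h import *
near("top",.419,-.242,.15,.17)
for x,y in((.507,.3445),(.513,.287),(.52,.229)):near("top",x,y,.115,.13)
p,d=camera("scene");cv2.imwrite("pics/f1.png",cv2.resize(p[100:320,90:430],None,fx=2.3,fy=2.3))
```

```text
top 164 [ 0.4184 -0.2424  0.1597] [ 0.4181 -0.2433  0.1576] [0.0293 0.0302 0.0147]
top 33 [0.5054 0.3429 0.1215] [0.5056 0.3438 0.1205] [0.0118 0.0143 0.0103]
top 31 [0.5121 0.2874 0.1217] [0.5126 0.2878 0.1201] [0.0121 0.0121 0.0096]
top 29 [0.5186 0.2276 0.1217] [0.5194 0.2284 0.1209] [0.0121 0.0135 0.0105]
```

View pics/f1.png

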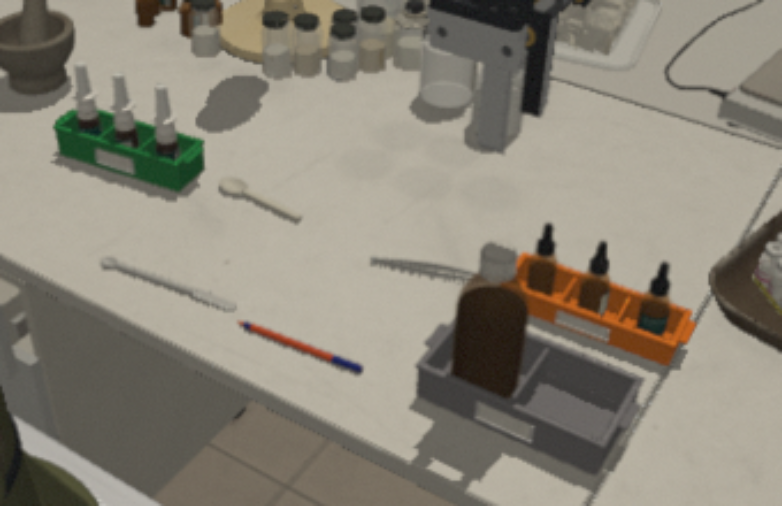

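All seven bottles stand upright in their own bays: sprays around (120,110), droppers around (600,280) and the syrup at (490,330). The gripper is clear of everything.

```bash
python3 -c "from station import ctrl;print(ctrl.hand_in())"
```

```text
the job is handed in; nothing more can be done
None
```

The job is handed in at about 43 s: the last picture shows both sprays, both droppers and the syrup bottle upright in their own bays, and the kept spray and dropper still standing in theirs.

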